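Put the flaring spindle away in its anti-lift stand

ROBOT

A 6-joint arm with a two-finger parallel gripper is mounted at the origin on a cart in front of the work surface, level with it; the furniture and walls round the work are solid. World frame = base frame: x ahead of the robot, y to its left, z up, the work surface at z = 0. Lengths are in m, angles in rad, forces in N, time in s.
With the tool pointing down it reaches from about 0.325 to 0.9 m from the base axis. Payload 6.1 kg.
Tool frame: the origin (TCP) lies on the centre line of the jaws, within the pads' length; the fingertips stand 14 mm ahead of it and the grasp point (between the pads) lies 5 mm behind it; z points along the fingers, x is the direction in which the jaws open and shut, and the axes are right-handed (so a half turn about z gives the same grasp; the last joint's range is limited). The gripper opens to 87 mm and grips with 3 to 60 N. Pads are 19 mm wide; open, the fingers measure 117 mm over their backs; the gripper's body (75 mm by 190 mm) begins 51 mm behind the grasp point.
Start: joints at [1.168, 0.22, 1.526, -0, 1.395, -0.126], TCP at [0.171, 0.601, 0.237] pointing down, gripper open.
Joint ranges: [-2.98, 2.98], [-0.91, 2.08], [0.09, 2.57], [-1.24, 4.39], [0.2, 2.65], [-2.68, 2.68]. Speed limits (rad/s): [2.57, 2.57, 3.01, 3.14, 3.14, 3.14].

INTERFACE

Orientations are given as a 3x3 rotation matrix whose columns are the frame's x, y, z axes.
In Python, from bench import sensors, eyes, bot gives the robot as it stands.
- The arm moves only by the shell command python3 -m inch 'ROWS' [FORCE]. ROWS is JSON, one flat list of numbers, 7 for each row, row after row: the shift along the tool's x, y, z in m, then the turn, a rotation vector about the tool's x, y, z in rad, then the opening, from 0 (shut) to 1 (fully open). A call has exactly 8 rows; each row shifts and turns the pose as measured when the row begins, along the tool's axes as they then stand; what a row does not reach is not made up. A row lasts 1/12 s, in which the tool goes at most 41.7 mm and 7.16 degrees, less where a joint would pass 70% of its speed; a pose out of reach is approached as far as the arm can. A call with a gripper value outside its range is refused whole. The fingers move at their own pace and stop on an object; FORCE is the grip in N (left out, the last holds). Time passes only in rows, so rows that do not move let the fingers close, or fill a call up. It gives the time, the measured TCP pose, the force and the opening at its end, in the units of the state.
- sensors.state(): the state, without advancing time (a new reading comes with each control period).
- eyes.grab_frame(name): name is "scene" or "top" or "wrist"; returns the picture (420x560x3 uint8, red, green, blue); there is no depth.
- eyes.get_calibration(name): a dict with "fovy" (degrees; the focal length in pixels is half the picture's height over the tangent of half this angle, whatever the lens; pixels are square), "cx", "cy" (the principal point, pixels), "k1" (the pictures are not rectified: a ray, as slopes to the right and down, at radius r is drawn at 1 + k1 r^2 times it, then the intrinsics apply), "extrinsics" (4x4, takes a point from world to camera coordinates); the wrist camera has in their place "mount" (4x4, takes a point from camera to tool coordinates, whose origin is the TCP and whose axes are the tool frame's). Camera axes: x right, y up, looking along -z (the intrinsics and any distortion apply to the point x, -y, -z); pixel columns grow to the right and rows downward; lengths in m; the calibration is good to about 2 mm. A picture is of the moment at which its call begins: read the wrist's pose just before it. get_calibration takes no time and is no camera call.
- bot.hand_in(): hands the job in, once; it reports no verdict.
The state is a dict: "clock": time; "joint_positions": joint angles; "joint_vel": joint speeds; "joint_efforts": joint torques, N m; "position": TCP position; "eef_rot": TCP orientation; "ft_force": force on the tool from outside, world axes, zero at the start; "moment": the same for the moment, N m; "width": finger opening in m.
Only numpy, scipy, OpenCV 4.12 (cv2) and the standard library are available. Lean on these libraries where they do the work, as an engineer would, in place of code of your own. Each camera call takes 0.05 s, during which the arm holds its last target. There are 200 camera calls.

TASK

Put the flaring spindle away in its stand: tilt it so that its foot enters the cup while the brass collar is still in front of the fork, then straighten it so that the stem swings into the fork with the collar underneath and it stands upright on the floor of the cup. Then swing the keeper fully shut across the fork's mouth, and do not disturb the mug, the beaker or the cotton roll.

Things in the scene. Friction and masses are not known exactly. Their poses are not given: they have to be found in the camera images.
- spindle_mid (a point): Centre (97.5 mm up) of the loose flaring spindle, 195 mm long, 0.2 to 0.45 kg, standing upright on the bench at the start; z along it, foot to grip. From the underside up: flat steel foot 26 mm in diameter, 0 to 10 mm; steel stem 18 mm in diameter; brass collar 34 mm in diameter, 92 to 106 mm; stem; black round grip 22 mm in diameter, 138 to 195 mm.
- spindle_foot (a point): Centre of the underside of the spindle's foot.
- stand: Grey and aluminium stand fixed to the bench. Origin on the bench under the axis of its cup, z up, x from the fork's open side to the rear column (x = 37 to 51 mm). Cup: vertical round bore 52 mm in diameter, floor at z = 8 mm, mouth at z = 38 mm, outer diameter 66 mm. Base plate x = -50 to 62 mm, y = -48 to 48 mm. A fork stands above the cup (see fork_slot).
- bore_floor (a point): Centre of the cup's floor, 8 mm above the bench; axes as the stand's.
- keeper (a joint): Angle (rad) of the steel keeper, a flat bar 8 mm wide on top of the fork (134.5 to 140.5 mm above the bench). Vertical pivot at x = -17, y = 22 mm in the stand's frame; clockwise from above as the value grows. 0: fully shut, at a stop, the bar points to the stand's -y across the slot; 1.57: to -x; limit 2.8. Slight friction (0.03 N m): it stays where left. It starts open.
- keeper_post (a point): Middle of the black upright post on the end of the keeper by which it is pushed: 12 mm in diameter, 64 mm from the pivot, 134.5 to 162.5 mm above the bench; this point lies 148.5 mm above the bench.
- mug: The nearer green and cream mug (another one stands far back), 86 x 121 mm and 99 mm high, a bystander; origin at the centre of its underside.
- beaker: Clear beaker, 74 mm in diameter and 87 mm high, a bystander; origin at the centre of its underside.
- cotton_roll: White roll, 63 mm in diameter and 35 mm high, a bystander; origin at the centre of its underside.
- fork_slot (a point): Point on the cup's axis, 130 mm above the bench, in the slot of the fork: an aluminium plate 126 to 134 mm above the bench, x = -27 to 51 mm in the stand's frame, 64 mm wide. Its slot is 24 mm wide, along x, open towards -x, and ends 13 mm behind this point. The spindle's stem fits the slot; its collar does not and has to end below the plate.
There are look-alikes about, which are no part of the job. What is shaped like the stand but orange is not meant.

How it is judged:
On the way, in this order (a step that is already met when the one before it is completed fails the run):
1. the spindle's foot is inside the cup while the spindle leans (z of spindle_foot in the frame of bore_floor below 0.025 m and horizontal distance between spindle_foot and bore_floor below 0.025 m and angle between spindle_mid's own z axis and vertical above 0.14 rad), for 0.1 s.
2. the spindle stands upright on the floor of the cup, collar under the fork (z of spindle_foot in the frame of bore_floor below 0.006 m and horizontal distance between spindle_foot and bore_floor below 0.016 m and angle between spindle_mid's own z axis and vertical below 0.09 rad), for 0.2 s.
3. the keeper is shut (value of joint keeper below 0.12 rad), for 0.2 s.
At the end, for the whole second after the job is handed in: The spindle stands at rest in the cup: its foot within 4 mm of the cup's floor and 16 mm of its axis, within 0.07 rad of upright, its collar so below the fork; the keeper is within 0.12 rad of shut; mug, beaker and cotton roll are within 30 mm of where they stood (z of spindle_foot in the frame of bore_floor below 0.004 m and horizontal distance between spindle_foot and bore_floor below 0.016 m and angle between spindle_mid's own z axis and vertical below 0.07 rad and value of joint keeper below 0.12 rad and distance of each of mug, beaker, cotton_roll from where it was at the start of the episode below 0.03 m and linear speed of spindle below 0.02 m/s); the robot touches nothing.
It fails at once if the spindle is tipped right over (angle between spindle_mid's own z axis and vertical above 1.1 rad).
It fails at once if a bystander (mug, beaker or cotton roll) is pushed away (distance of any of mug, beaker, cotton_roll from where it was at the start of the episode above 0.03 m).
It also fails if it takes over 64 s, if anything falls off the work surface, if the arm or the gripper's body presses on something with over 40 N, if the wrist force passes 120 N, or if a joint passes its speed limit or range.

## Working session

There is one attempt and no reset: what is moved stays moved. The work goes in short steps, Python scripts to look and compute and a shell command to move; the robot and the scene stay as the last step left them, time stands still between calls to the robot, and variables do not carry over. Pictures are saved under pics/ and viewed, about 8 in all and at most 12, crops included, and the job is handed in when it is done.

```bash
mkdir -p pics; ls; python3 - <<'E'
from bench import sensors, eyes, bot
import cv2,numpy as np
s=sensors.state();print({k:np.round(v,3).tolist() for k,v in s.items()})
for n in("scene","top","wrist"):
    print(n,eyes.get_calibration(n)); 
    im=eyes.grab_frame(n);cv2.imwrite(f"pics/{n}0.png",im[:,:,::-1])
E
```

```text
pics
{'clock': 0.0, 'joint_positions': [1.168, 0.221, 1.528, 0.0, 1.395, -0.126], 'joint_vel': [0.001, 0.001, 0.001, -0.0, 0.001, -0.001], 'joint_efforts': [-0.001, -49.461, -38.736, 0.07, 0.057, -0.0], 'position': [0.171, 0.601, 0.235], 'eef_rot': [[0.273, 0.962, -0.001], [0.962, -0.273, -0.002], [-0.002, -0.0, -1.0]], 'ft_force': [-0.406, 1.089, -0.628], 'moment': [-0.012, 0.031, 0.019], 'width': 0.087}
scene {'fovy': 57.46497536630344, 'cx': 282.6915202684807, 'cy': 202.23599415292963, 'k1': -0.06831895791165751, 'extrinsics': array([[ 0.87086083, -0.49151458, -0.00385187, -0.52808034],
       [ 0.23569928,  0.41070732,  0.88077542, -0.24447248],
       [-0.43133197, -0.7679407 ,  0.47351855, -0.96079852],
       [ 0.        ,  0.        ,  0.        ,  1.        ]])}
top {'fovy': 53.798702317032976, 'cx': 278.3949561897914, 'cy': 210.72607472086827, 'k1': -0.09363943098588341, 'extrinsics': array([[-0.13245139, -0.99116984, -0.00624274,  0.05081873],
       [ 0.97081923, -0.13099708,  0.20087259, -0.60877251],
       [-0.19991664,  0.02054528,  0.97959748, -1.11696281],
       [ 0.        ,  0.        ,  0.        ,  1.        ]])}
wrist {'fovy': 58.828621410983274, 'cx': 277.93238925413755, 'cy': 202.1594863689833, 'k1': -0.0880878202944386, 'mount': array([[ 9.99999869e-01, -4.84196685e-04, -1.65730332e-04,
        -2.47873367e-04],
       [-5.11676523e-04, -9.52263799e-01, -3.05275934e-01,
        -8.52795285e-02],
       [-1.00054006e-05,  3.05275979e-01, -9.52263922e-01,
        -1.48244146e-01],
       [ 0.00000000e+00,  0.00000000e+00,  0.00000000e+00,
         1.00000000e+00]])}
```

View pics/scene0.png

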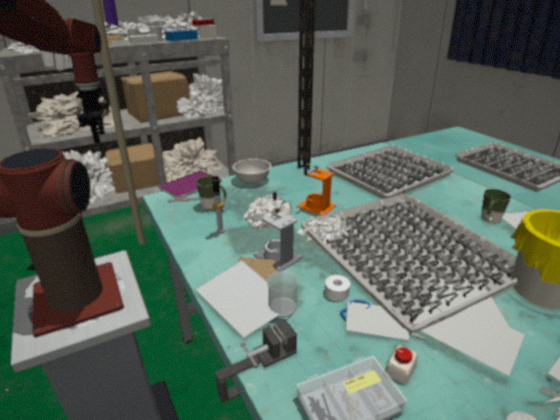

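View pics/top0.png

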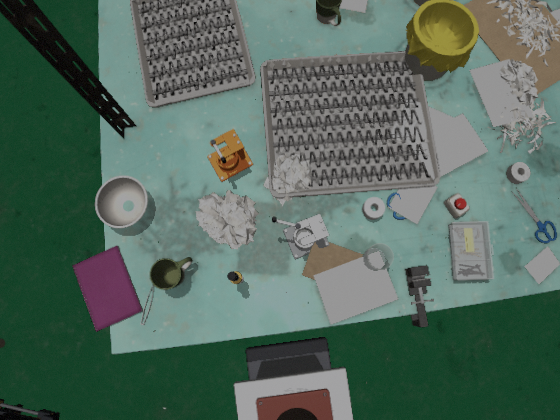

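The scene view shows the spindle at about (218,210), in front of the mug at (208,192). The grey stand is at (285,240) and the orange look-alike at (317,195). In the top view the spindle is at (235,277), the grey stand at (305,235), the keeper post at (277,221), the mug at (167,272), the beaker at (375,258) and the cotton roll at (374,208).
Possible mix-ups: orange stand (230,155), far mug (328,8), second roll (518,172). I choose the grey stand and the black-gripped spindle. Next is a close crop to check.

```bash
python3 - <<'E'
import cv2,numpy as np
t=cv2.imread("pics/top0.png")[190:300,200:340];s=cv2.imread("pics/scene0.png")[165:285,185:310]
a=cv2.resize(t,None,fx=2.85,fy=2.85*1,interpolation=cv2.INTER_CUBIC);b=cv2.resize(s,None,fx=3.2,fy=3.2,interpolation=cv2.INTER_CUBIC)
h=max(a.shape[0],b.shape[0]);o=np.zeros((h,a.shape[1]+b.shape[1],3),np.uint8);o[:a.shape[0],:a.shape[1]]=a;o[:b.shape[0],a.shape[1]:]=b
cv2.imwrite("pics/crop1.png",o);print(o.shape)
E
```

```text
(384, 799, 3)
```

View pics/crop1.png

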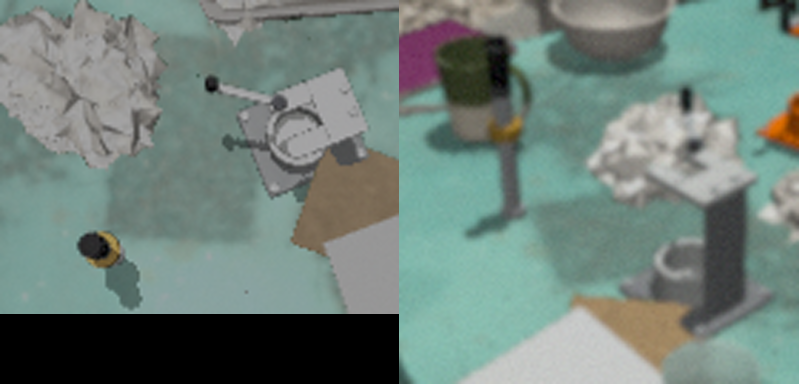

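The crop confirms the black-gripped spindle with its brass collar, and the grey stand with its column on the right in the top view, so the fork opens left. The keeper is open, with its post at top-view pixel (274,220). Now I'll triangulate.

```bash
cat > h.py <<'E'
from bench import sensors, eyes, bot
import cv2,numpy as np
from scipy.optimize import least_squares
def cam(n,st=None):
    c=eyes.get_calibration(n)
    if n=="wrist":
        T=np.eye(4);T[:3,:3]=st["eef_rot"];T[:3,3]=st["position"]
        c["extrinsics"]=np.linalg.inv(T@c["mount"])
    return c
def proj(c,P):
    p=c["extrinsics"]@np.append(P,1);u,v=p[0]/-p[2],-p[1]/-p[2]
    k=1+c["k1"]*(u*u+v*v);f=210/np.tan(np.radians(c["fovy"]/2))
    return np.array([c["cx"]+f*k*u,c["cy"]+f*k*v])
def tri(obs,z=None):
    """obs: [(cam,(u,v))]; returns point, residual"""
    g=lambda p:np.append(p,z) if z is not None else p
    r=least_squares(lambda p:np.concatenate([proj(c,g(p))-q for c,q in obs]),[.4,.1,.1][:2 if z is not None else 3])
    return np.round(g(r.x),4),np.round(r.fun,1)
E
python3 - <<'E'
from h import *
t,s=cam("top"),cam("scene")
print("grip top",tri([(t,(232.6,276)),(s,(215.6,178))]))
print("foot z0",tri([(s,(220.6,231.3))],0), "top195",tri([(t,(232.6,276))],.195))
print("post mid/top",tri([(t,(274,219.5)),(s,(275.0,194.5))]),tri([(t,(274,219.5))],.1625))
print("pivot",tri([(t,(297.9,226.1))],.15))
print("cup mouth",tri([(t,(304.2,238.1))],.038),tri([(s,((679-399)/3.2+185,(260)/3.2+165))],.038))
print("plate corners",tri([(t,(342/2.85+200,70/2.85+190))],.134),tri([(t,(367/2.85+200,128/2.85+190))],.134))
for n,q in dict(mug=(167,275),beaker=(376,260),roll=(374,208)).items(): print(n,tri([(t,q)],.05))
E
```

```text
grip top (array([0.4365, 0.105 , 0.1936]), array([ 0. , -0.1, -0.2,  0. ]))
foot z0 (array([0.4397, 0.1137, 0.    ]), array([-0.,  0.])) top195 (array([0.4361, 0.105 , 0.195 ]), array([0., 0.]))
post mid/top (array([ 0.5706, -0.0148,  0.157 ]), array([ 0.2, -0.6, -0.7,  0.1])) (array([ 0.5681, -0.0142,  0.1625]), array([0., 0.]))
pivot (array([ 0.5447, -0.0738,  0.15  ]), array([0., 0.]))
cup mouth (array([ 0.5256, -0.0939,  0.038 ]), array([0., 0.])) (array([ 0.5209, -0.0923,  0.038 ]), array([0., 0.]))
plate corners (array([ 0.5702, -0.1377,  0.134 ]), array([0., 0.])) (array([ 0.513 , -0.1524,  0.134 ]), array([ 0., -0.]))
mug (array([0.4712, 0.3047, 0.05  ]), array([ 0., -0.]))
beaker (array([ 0.435 , -0.2852,  0.05  ]), array([0., 0.]))
roll (array([ 0.5836, -0.3059,  0.05  ]), array([0., 0.]))
```

The stand checks out: centre about (0.529,-0.096), x axis at yaw -75.6°, and the predicted pivot (0.546,-0.074) matches the measured one. The spindle top is at (0.4365,0.105,0.194). I'll move above the spindle.

```bash
python3 -m inch '[-0.0253,0.0244,-0.0075,0,0,0,1, -0.0253,0.0244,-0.0075,0,0,0,1, -0.0253,0.0244,-0.0075,0,0,0,1, -0.0253,0.0244,-0.0075,0,0,0,1, -0.0253,0.0244,-0.0075,0,0,0,1, -0.0253,0.0244,-0.0075,0,0,0,1, -0.0253,0.0244,-0.0075,0,0,0,1, -0.0253,0.0244,-0.0075,0,0,0,1]' 20
python3 -m inch '[-0.0253,0.0244,0,0,0,0,1, -0.0253,0.0244,0,0,0,0,1, -0.0253,0.0244,0,0,0,0,1, -0.0253,0.0244,0,0,0,0,1, -0.0253,0.0244,0,0,0,0,1, -0.0253,0.0244,0,0,0,0,1, -0.0253,0.0244,0,0,0,0,1, -0.0253,0.0244,0,0,0,0,1]' 
python3 -m inch '[0,0,0,0,0,0.12,1, 0,0,0,0,0,0.12,1, 0,0,0,0,0,0.12,1, 0,0,0,0,0,0.12,1, 0,0,0,0,0,0.12,1, 0,0,0,0,0,0.12,1, 0,0,0,0,0,0.12,1, 0,0,0,0,0,0.12,1]'
python3 -c "
from bench import sensors;s=sensors.state();print(s['joint_positions'],s['eef_rot'])"
```

```text
clock: 0.82
position: [0.3024, 0.3458, 0.2904]
eef_rot: [[0.263, 0.965, -0.008], [0.965, -0.263, -0.01], [-0.012, -0.005, -1.0]]
ft_force: [1.3, -0.3, 1.1]
width: 0.0869
clock: 1.48
position: [0.4412, 0.0865, 0.2941]
eef_rot: [[0.261, 0.965, -0.002], [0.965, -0.261, -0.007], [-0.008, -0.0, -1.0]]
ft_force: [0.8, 1.7, -0.0]
width: 0.0869
clock: 2.15
position: [0.4431, 0.0766, 0.2916]
eef_rot: [[0.953, 0.304, -0.006], [0.304, -0.953, -0.01], [-0.009, 0.008, -1.0]]
ft_force: [0.7, 0.3, -0.0]
width: 0.0873
[ 0.0031793  -0.23855349  1.87978023 -0.01027574  1.50660843 -0.3053869 ] [[ 0.95253181  0.3043758  -0.00620614]
 [ 0.30430486 -0.95251929 -0.01027419]
 [-0.00903868  0.00789793 -0.99992796]]
```

```bash
python3 -m inch '[0,0,0,0,0,0.12,1, 0,0,0,0,0,0.12,1, 0,0,0,0,0,0.12,1, 0,0,0,0,0,0.12,1, 0,0,0,0,0,0.12,1, 0,0,0,0,0,0.12,1, 0,0,0,0,0,0.12,1, 0,0,0,0,0,0.12,1]'
python3 -m inch '[0,0,0,0,0,0.12,1, 0,0,0,0,0,0.12,1, 0,0,0,0,0,0.12,1, 0,0,0,0,0,0.12,1, 0,0,0,0,0,0.1,1, 0,0,0,0,0,0.08,1, 0,0,0,0,0,0,1, 0,0,0,0,0,0,1]'
python3 - <<'E'
from h import *
s=sensors.state();im=eyes.grab_frame("wrist");cv2.imwrite("pics/w1.png",im[:,:,::-1])
import pickle;pickle.dump(s,open("w1.pkl","wb"));print(s["joint_positions"],proj(cam("wrist",s),[.4365,.105,.195]))
E
```

```text
clock: 2.82
position: [0.4413, 0.0765, 0.2892]
eef_rot: [[0.771, -0.637, -0.011], [-0.637, -0.771, -0.01], [-0.002, 0.015, -1.0]]
ft_force: [0.3, -0.8, -0.3]
width: 0.0871
clock: 3.48
position: [0.4395, 0.0766, 0.287]
eef_rot: [[0.187, -0.982, -0.015], [-0.982, -0.186, -0.01], [0.007, 0.016, -1.0]]
ft_force: [-0.0, -0.2, 0.4]
width: 0.0875
[ 0.00296441 -0.2385365   1.8883385  -0.01017188  1.5064893   1.38692013] [235.16439149 206.18704614]
```

View pics/w1.png

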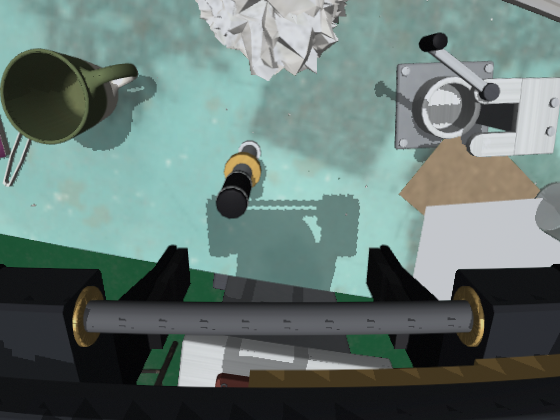

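The wrist view shows the grip top at (231,203), the collar at (242,162) and the foot at about (252,150). In the stand the cup mouth is at (447,107), the keeper pivot at (492,92) and the post top at (432,42).

```bash
python3 - <<'E'
from h import *
import pickle;s=pickle.load(open("w1.pkl","rb"));w=cam("wrist",s);t=cam("top");sc=cam("scene")
g=tri([(w,(231.5,203)),(t,(232.6,276)),(sc,(215.6,178))]);print("grip",g,tri([(w,(231.5,203))],.195))
print("foot",tri([(w,(252,150)),(sc,(220.6,231.3))]))
print("pivot",tri([(w,(492,92)),(t,(297.9,226.1))]),"post",tri([(w,(432,42)),(t,(274,219.5))]))
print("cup",tri([(w,(447,107)),(t,(304.2,238.1))]))
print("cup38",tri([(w,(447,107))],.038),"post",tri([(w,(432,42))],.1625))
R=s["eef_rot"];d=np.r_[g[0][:2],.25]-s["position"];print("tool shift to TCP z.25",R.T@d)
E
```

```text
grip (array([0.4372, 0.1078, 0.1919]), array([ 0.3,  0.1, -1. , -0.2, -0.2,  0.2])) (array([0.4383, 0.1078, 0.195 ]), array([ 0., -0.]))
foot (array([0.4388, 0.1053, 0.0047]), array([-0.1,  0.2,  0.6,  0.1]))
pivot (array([ 0.5475, -0.0746,  0.1419]), array([-0.1,  0.1,  0. , -0.6])) post (array([ 0.5715, -0.0143,  0.1468]), array([-0. ,  0. , -0. , -0.2]))
cup (array([ 0.5303, -0.0957,  0.0263]), array([-0.2,  0.3,  0.2, -1.1]))
cup38 (array([ 0.5305, -0.0904,  0.038 ]), array([ 0., -0.])) post (array([ 0.5689, -0.0084,  0.1625]), array([ 0., -0.]))
tool shift to TCP z.25 [-0.03139106 -0.00411747  0.03668308]
```

```bash
python3 -m inch '[-0.016,-0.002,0,0.008,-0.004,-0.032,1, -0.015,-0.002,0,0.008,-0.003,-0.031,1, 0,0,0,0,0,0,1, 0,0,0.015,0,0,0,1, 0,0,0.015,0,0,0,1, 0,0,0,0,0,0,1, 0,0,0,0,0,0,1, 0,0,0,0,0,0,1]'
python3 -c "
from bench import sensors;import numpy as np
s=sensors.state();R=s['eef_rot'];print(R,R.T@(np.array([.438,.1065,.165])-s['position']),R.T@[0,0,-1])"
```

```text
clock: 4.2
position: [0.4375, 0.1074, 0.2568]
eef_rot: [[0.262, -0.965, 0.001], [-0.965, -0.262, -0.001], [0.001, -0.0, -1.0]]
ft_force: [0.6, 0.4, -0.2]
width: 0.087
[[ 2.62293393e-01 -9.64988019e-01  5.46975846e-04]
 [-9.64987483e-01 -2.62293842e-01 -1.04806305e-03]
 [ 1.15483668e-03 -2.52924830e-04 -9.99999301e-01]] [ 0.00088613 -0.00025893  0.09178859] [-1.15483668e-03  2.52924830e-04  9.99999301e-01]
```

Well aligned. Descending and gripping.

```bash
python3 -m inch '[0,0,0.018,0,0,0,1, 0,0,0.018,0,0,0,1, 0,0,0.018,0,0,0,1, 0,0,0.018,0,0,0,1, 0,0,0.018,0,0,0,1, 0,0,0.005,0,0,0,1, 0,0,0,0,0,0,0.6, 0,0,0,0,0,0,0.4]' 20
python3 -m inch '[0,0,0,0,0,0,0.3, 0,0,0,0,0,0,0.2, 0,0,0,0,0,0,0.1, 0,0,0,0,0,0,0.1, 0,0,0,0,0,0,0, 0,0,0,0,0,0,0, 0,0,0,0,0,0,0, 0,0,0,0,0,0,0]' 45
```

```text
clock: 4.87
position: [0.4438, 0.1057, 0.1674]
eef_rot: [[0.263, -0.965, 0.014], [-0.965, -0.263, -0.001], [0.005, -0.013, -1.0]]
ft_force: [-0.4, 0.3, 0.6]
width: 0.08
clock: 5.53
position: [0.4475, 0.1059, 0.1736]
eef_rot: [[0.263, -0.964, 0.023], [-0.965, -0.263, -0.001], [0.007, -0.022, -1.0]]
ft_force: [-1.0, 0.3, 0.6]
width: 0.0284
```

```bash
python3 -m inch '[0,0.005,0.005,-0.013,-0.004,0,0.45, 0,0.005,0.005,-0.013,-0.004,0,0.45, 0,0.001,0.001,-0.002,0,0,0.45, 0,0.001,0.001,-0.002,0,0,0.45, 0,0.001,0.001,-0.002,0,0,0.3, 0,0.001,0.001,-0.002,0,0,0, 0,0.001,0.001,-0.002,0,0,0, 0,0.001,0.001,-0.002,0,0,0]'
```

```text
clock: 6.2
position: [0.43, 0.1018, 0.1554]
eef_rot: [[0.263, -0.965, -0.021], [-0.965, -0.263, -0.002], [-0.004, 0.021, -1.0]]
ft_force: [-1.1, 3.4, 9.5]
width: 0.0208
```

```bash
python3 -m inch '[0,0,0,0,0,0,0.5, 0,0,0,0,0,0,0.5, 0,0,0,0,0,0,0.5, 0,0,0,0,0,0,0.5, 0,0,0,0,0,0,0.5, 0,0,0,0,0,0,0.5, 0,0,0,0,0,0,0.5, 0,0,0,0,0,0,0.5]' 
python3 - <<'E'
from h import *
s=sensors.state();im=eyes.grab_frame("wrist");sc=eyes.grab_frame("scene")
o=np.hstack([cv2.resize(im[60:360,80:480],(533,400)),cv2.resize(sc[160:250,180:240],(267,400),interpolation=2)])
cv2.imwrite("pics/w2.png",o[:,:,::-1])
R=s['eef_rot'];print(s["position"],R.T@(np.array([.438,.1065,.163])-s['position']),R.T@[0,0,-1])
for z in(.195,.099,0): print(proj(cam("wrist",s),[.438,.1065,z]),end='')
E
```

```text
clock: 6.87
position: [0.4301, 0.1015, 0.1555]
eef_rot: [[0.263, -0.965, -0.021], [-0.965, -0.263, -0.003], [-0.003, 0.021, -1.0]]
ft_force: [0.8, 0.1, -0.1]
width: 0.0432
[0.43009356 0.1015458  0.15550545] [-0.00272131 -0.00877506 -0.00766922] [ 0.00301648 -0.02065021  0.99978221]
[270.21919492 315.38463119][273.89943673 215.14543304][275.47076666 172.72494438]
```

View pics/w2.png

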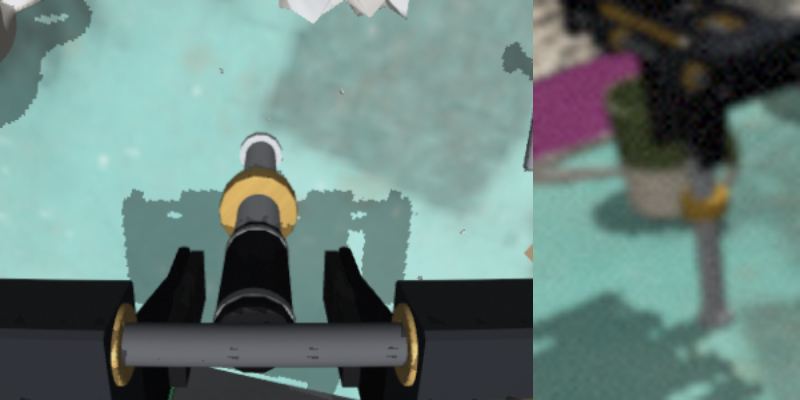

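The crop shows the spindle upright and between the jaws, with the collar where predicted (273.6,214). The TCP is 9 mm off along the pads, so I'll recentre and grip.

```bash
python3 -m inch '[-0.001,-0.003,-0.003,0.007,0.001,0,0.5, -0.001,-0.003,-0.003,0.007,0.001,0,0.5, -0.001,-0.003,-0.002,0.006,0.001,0,0.5, 0,0,0,0,0,0,0.5, 0,0,0,0,0,0,0.2, 0,0,0,0,0,0,0, 0,0,0,0,0,0,0, 0,0,0,0,0,0,0]' 45
```

```text
clock: 7.63
position: [0.4393, 0.1076, 0.1647]
eef_rot: [[0.263, -0.965, 0.002], [-0.965, -0.263, 0.0], [0.0, -0.002, -1.0]]
ft_force: [-1.0, 0.2, 0.0]
width: 0.0244
```

```bash
python3 -m inch '[0,0,0,0,0,0,0, 0,0,0,0,0,0,0, 0,0,-0.005,0,0,0,0, 0,0,-0.008,0,0,0,0, 0,0,-0.008,0,0,0,0, 0,0,0,0,0,0,0, 0,0,0,0,0,0,0, 0,0,0,0,0,0,0]' 45
```

```text
clock: 8.3
position: [0.4378, 0.1073, 0.1864]
eef_rot: [[0.263, -0.965, -0.001], [-0.965, -0.263, -0.0], [-0.0, 0.001, -1.0]]
ft_force: [0.3, 0.3, -2.9]
width: 0.0211
```

```bash
python3 -m inch '[0,0,-0.02,0,0,0,0, 0.011,-0.006,-0.015,0,0,0,0, 0.012,-0.006,-0.015,0,0,0,0, 0.012,-0.006,-0.015,0,0,0,0, 0.012,-0.006,-0.015,0,0,0,0, 0.011,-0.006,-0.01,0,0,0,0, 0.011,-0.005,0,0,0,0,0, 0,0,0,0,0,0,0]' 45
python3 -m inch '[0,0,0,0,0,0,0,0,0,0,0,0,0,0,0,0,0,0,0,0,0,0,0,0,0,0,0,0,0,0,0,0,0,0,0,0,0,0,0,0,0,0,0,0,0,0,0,0,0,0,0,0,0,0,0,0]'
python3 - <<'E'
from h import *
s=sensors.state();im=eyes.grab_frame("wrist");import pickle;pickle.dump(s,open("w3.pkl","wb"))
cv2.imwrite("pics/w3.png",im[:,:,::-1])
c=cv2.resize(im[0:240,260:560],(800,640)[:2],interpolation=cv2.INTER_CUBIC)
cv2.imwrite("pics/w3c.png",cv2.resize(im[0:220,265:558],None,fx=2.7,fy=2.7,interpolation=cv2.INTER_CUBIC)[:,:,::-1])
print(s["position"],[proj(cam("wrist",s),[.530,-.0955,z]).round() for z in(.008,.134)])
E
```

```text
clock: 8.97
position: [0.4895, 0.048, 0.2763]
eef_rot: [[0.266, -0.964, -0.008], [-0.964, -0.266, -0.001], [-0.001, 0.007, -1.0]]
ft_force: [-0.3, -0.6, -3.6]
width: 0.0213
clock: 9.63
position: [0.4861, 0.0497, 0.2711]
eef_rot: [[0.267, -0.964, -0.016], [-0.964, -0.267, 0.001], [-0.005, 0.016, -1.0]]
ft_force: [-0.6, -0.3, -2.8]
width: 0.0209
[0.48606648 0.04965714 0.27114702] [array([414., 155.]), array([466., 187.])]
```

View pics/w3c.png

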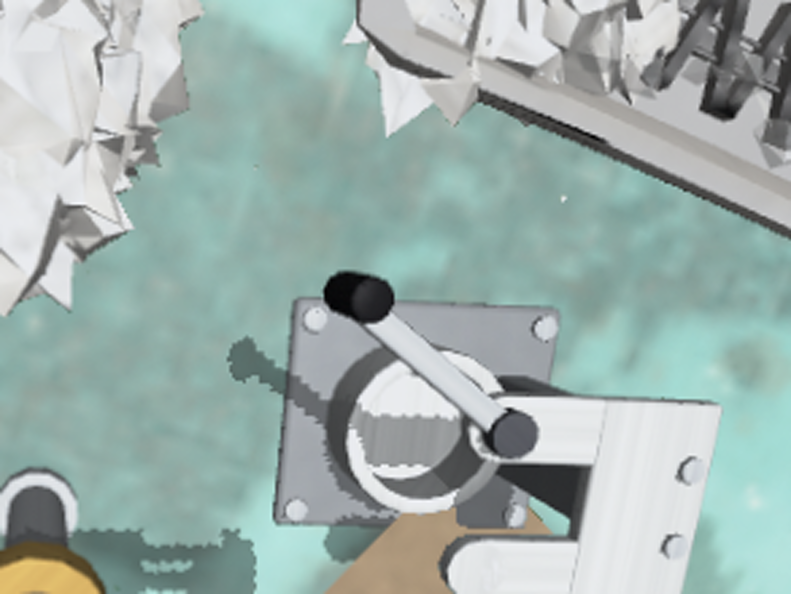

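The close crop shows the slot's rear corners at (587,465) and (578,540), the plate rear corner at (720,403), the cup mouth centred at (427,431), base corners at (296,299), (558,308) and (274,523), the pivot at (511,433) and the post top at (372,299). I'll fit the stand pose to these.

```bash
cat >> h.py <<'E'
def stand2w(p,x,y,a):
    c,s_=np.cos(a),np.sin(a);return np.array([x+c*p[0]-s_*p[1],y+s_*p[0]+c*p[1],p[2]])
E
python3 - <<'E'
from h import *
import pickle
s=pickle.load(open("w3.pkl","rb"));w=cam("wrist",s);t=cam("top")
q=lambda u,v:np.array([265+u/2.7,v/2.7])
F=[((.013,.012,.134),q(587,465)),((.013,-.012,.134),q(578,540)),((.051,.032,.134),q(720,403)),((0,0,.038),q(427,431)),((-.05,.048,.006),q(296,299)),((.062,.048,.006),q(558,308)),((-.05,-.048,.006),q(274,523)),((-.017,.022,.146),q(511,433))]
G=[((-.017,.022,.146),np.array((297.9,226.1))),((.051,.032,.134),np.array((320,214.6))),((.051,-.032,.134),np.array((328.8,234.9))),((0,0,.038),np.array((304.2,238.1)))]
for nm,fs,gs in(("wrist",F,[]),("both",F,G),("wrist plate",F[:3]+F[-1:],[])):
    r=least_squares(lambda v:np.concatenate([proj(w,stand2w(p,*v))-u for p,u in fs]+[proj(t,stand2w(p,*v))-u for p,u in gs]),[.53,-.0955,-1.32])
    print(nm,r.x.round(4),np.degrees(r.x[2]).round(1));print(r.fun.reshape(-1,2).round(1).tolist())
p=tri([(w,q(372,299))],.1625)[0];print("post",p)
E
```

```text
wrist [ 0.5305 -0.0946 -1.317 ] -75.5
[[0.9, -0.4], [-1.1, 0.1], [0.2, -0.4], [-0.2, 0.7], [-1.7, -1.1], [0.4, -0.8], [-1.1, 0.2], [1.9, 1.5]]
both [ 0.5304 -0.0947 -1.3178] -75.5
[[0.9, -0.2], [-1.2, 0.3], [0.2, -0.2], [-0.2, 0.8], [-1.6, -1.0], [0.4, -0.6], [-1.1, 0.3], [2.0, 1.6], [-0.6, -0.7], [-0.8, -1.4], [-0.1, 0.3], [0.0, -1.7]]
wrist plate [ 0.5306 -0.0941 -1.319 ] -75.6
[[0.4, -0.7], [-1.7, -0.1], [-0.3, -0.5], [1.4, 1.1]]
post [ 0.5712 -0.0137  0.1625]
```

```bash
cat >> h.py <<'E'
from scipy.spatial.transform import Rotation as Ro
C=np.array([.5305,-.0946,0]);A=-1.318;L=.1645
S=np.array([[np.cos(A),-np.sin(A),0],[np.sin(A),np.cos(A),0],[0,0,1]])
def plan(fx,fz,th,fy=0):
    s=sensors.state();R=s["eef_rot"];P=s["position"]
    foot=S.T@(P+L*R[:,2]-C);print("foot mm",(foot*1e3).round(1),"tool z in stand",(S.T@R[:,2]).round(3),"F",s["ft_force"].round(1),"t",round(s["clock"],2),"w",s["width"].round(4),"q",s["joint_positions"].round(2))
    zt=np.array([np.sin(th),0,-np.cos(th)]);yt=np.array([0,-1,0]);xt=np.cross(yt,zt)
    Rt=S@np.c_[xt,yt,zt];Pt=C+S@np.array([fx,fy,fz])-L*Rt[:,2]
    print("shift",(R.T@(Pt-P)).round(4),"rot",Ro.from_matrix(R.T@Rt).as_rotvec().round(3))
E
python3 -c "
from h import *;plan(-.06,.085,.45)"
```

```text
Traceback (most recent call last):
  File "h.py", line 26, in plan
    foot=S.T@(P+L*R[:,2]-C);print("foot mm",(foot*1e3).round(1),"tool z in stand",(S.T@R[:,2]).round(3),"F",s["ft_force"].round(1),"t",round(s["clock"],2),"w",s["width"].round(4),"q",s["joint_positions"].round(2))
                                                                                                                                                               ^^^^^^^^^^^^^^^^
AttributeError: 'float' object has no attribute 'round'
```

```bash
sed -i 's/s\["width"\].round(4)/round(s["width"],4)/' h.py; python3 -c "
from h import *;plan(-.06,.085,.45)"
```

```text
foot mm [-151.7   -9.5  106.7] tool z in stand [-0.005 -0.016 -1.   ] F [-0.8  0.6 -3.2] t 9.68 w 0.0213 q [-0.06 -0.12  1.82  0.    1.46  1.24]
shift [ 0.0196 -0.0072  0.0379] rot [0.011 0.455 0.021]
```

```bash
python3 -m inch '[0.004,-0.001,0.006,0.002,0.09,0.004,0, 0.004,-0.001,0.006,0.002,0.09,0.004,0, 0.004,-0.001,0.006,0.002,0.09,0.004,0, 0.004,-0.001,0.006,0.002,0.09,0.004,0, 0.004,-0.001,0.006,0.002,0.09,0.004,0, 0,0,0,0,0,0,0, 0,0,0,0,0,0,0, 0,0,0,0,0,0,0]' 45
python3 -c "
from h import *;plan(-.03,.062,.45)"
```

```text
clock: 10.35
position: [0.4987, 0.0273, 0.2463]
eef_rot: [[0.222, -0.968, 0.115], [-0.87, -0.249, -0.426], [0.441, -0.005, -0.897]]
ft_force: [0.9, 0.5, -2.3]
width: 0.0211
foot mm [-53.4   0.4  98.7] tool z in stand [ 0.441  0.004 -0.897] F [ 0.9  0.5 -2.3] t 10.35 w 0.0211 q [ 0.19 -0.09  1.9  -0.47  1.32  1.62]
shift [ 0.0059 -0.0001  0.0432] rot [-0.004 -0.007 -0.003]
```

```bash
python3 -c "
from h import *;plan(-.005,.050,.46)"
python3 -m inch '[0.002,0,0.011,0,0,0,0, 0.002,0,0.011,0,0,0,0, 0.002,0,0.011,0,0,0,0, 0.002,0,0.01,0,0,0,0, 0,0,0,0,0,0,0, 0,0,0,0,0,0,0, 0,0,0,0,0,0,0,0,0,0,0,0,0,0]' 45
python3 -c "
from h import *;plan(-.005,.050,.46)"
```

```text
foot mm [-53.4   0.4  98.7] tool z in stand [ 0.441  0.004 -0.897] F [ 0.9  0.5 -2.3] t 10.35 w 0.0211 q [ 0.19 -0.09  1.9  -0.47  1.32  1.62]
shift [ 0.0214 -0.0001  0.065 ] rot [-0.004  0.003 -0.003]
clock: 11.02
position: [0.5067, -0.004, 0.2086]
eef_rot: [[0.214, -0.97, 0.111], [-0.874, -0.242, -0.421], [0.435, -0.007, -0.9]]
ft_force: [0.0, -0.2, -3.0]
width: 0.0213
foot mm [-22.1   0.   60.5] tool z in stand [ 0.435  0.003 -0.9  ] F [ 0.  -0.2 -3. ] t 11.02 w 0.0213 q [ 0.12 -0.06  1.94 -0.47  1.23  1.6 ]
shift [ 0.0092 -0.0005  0.0169] rot [-0.003  0.01  -0.011]
```

```bash
python3 -m inch '[0.003,0,0.006,0,0.004,-0.003,0, 0.003,0,0.006,0,0.004,-0.003,0, 0.003,0,0.005,0,0.003,-0.003,0, 0,0,0,0,0,0,0, 0,0,0,0,0,0,0, 0,0,0,0,0,0,0, 0,0,0,0,0,0,0,0,0,0,0,0,0,0]' 45
python3 - <<'E'
from h import *
s=sensors.state();a=eyes.grab_frame("wrist");b=eyes.grab_frame("scene")
o=np.hstack([cv2.resize(a[60:300,180:420],(400,400),interpolation=2),cv2.resize(b[160:280,220:340],(400,400),interpolation=2)])
cv2.imwrite("pics/w4.png",o[:,:,::-1]);plan(-.003,.020,.46)
w=cam("wrist",s);f=s["position"]+L*s["eef_rot"][:,2]
for n,p in(("foot",f),("mouth",[.5305,-.0946,.038]),("pivot",stand2w((-.017,.022,.146),*C[:2],A)),("collar",s["position"]+(L-.099)*s["eef_rot"][:,2])): u=proj(w,p);print(n,((u-[180,60])*400/240).round())
E
```

```text
clock: 11.68
position: [0.5117, -0.0198, 0.1971]
eef_rot: [[0.223, -0.968, 0.116], [-0.867, -0.252, -0.431], [0.446, -0.005, -0.895]]
ft_force: [0.3, -0.3, -2.6]
width: 0.0213
foot mm [-3.7  1.4 50.1] tool z in stand [ 0.446  0.005 -0.895] F [ 0.4  0.9 -2.2] t 11.78 w 0.0214 q [ 0.09 -0.04  1.95 -0.49  1.19  1.58]
shift [-0.0124  0.0007  0.0272] rot [-0.005 -0.003 -0.001]
foot [163. 207.]
mouth [160. 203.]
pivot [247. 215.]
collar [164. 276.]
```

View pics/w4.png

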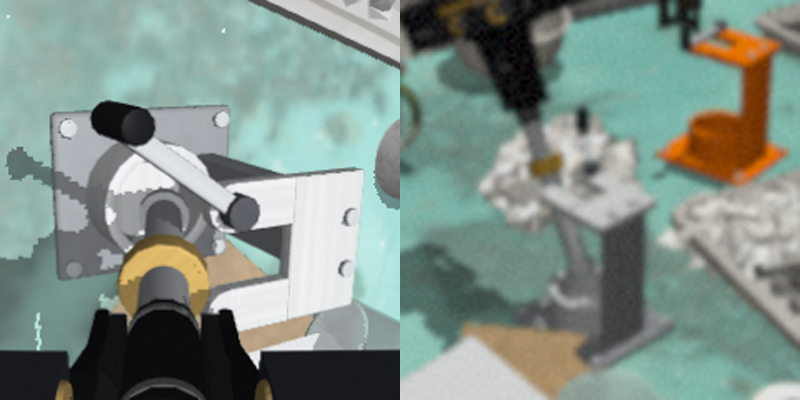

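The wrist crop shows the foot over the cup mouth, with the collar at (163,278) just in front of the prongs and agreeing with the prediction (164,276). Lowering.

```bash
python3 -m inch '[-0.004,0,0.004,0,0,0,0, -0.003,0,0.006,0,0,0,0, -0.003,0,0.006,0,0,0,0, -0.003,0,0.006,0,0,0,0, -0.002,0,0.004,0,0,0,0, 0,0,0,0,0,0,0, 0,0,0,0,0,0,0, 0,0,0,0,0,0,0]' 45
python3 -c "
from h import *;plan(-.003,.018,.45)"
```

```text
clock: 12.45
position: [0.5122, -0.0184, 0.1644]
eef_rot: [[0.224, -0.967, 0.119], [-0.865, -0.253, -0.433], [0.449, -0.006, -0.894]]
ft_force: [0.2, -1.0, -2.2]
width: 0.0214
foot mm [-4.5  2.4 17.4] tool z in stand [ 0.449  0.007 -0.894] F [ 0.2 -1.  -2.2] t 12.45 w 0.0214 q [ 0.09  0.    1.98 -0.51  1.13  1.62]
shift [0.0042 0.0013 0.0001] rot [-0.007 -0.016  0.001]
```

```bash
python3 -c "
from h import *;plan(-.001,.014,.2)"
```

```text
foot mm [-4.5  2.4 17.4] tool z in stand [ 0.449  0.007 -0.894] F [ 0.2 -1.  -2.2] t 12.45 w 0.0214 q [ 0.09  0.    1.98 -0.51  1.13  1.62]
shift [0.0448 0.0014 0.0104] rot [-0.006 -0.266  0.001]
```

```bash
python3 -m inch '[0.0076,0.0003,0.0007,-0.001,-0.044,0,0, 0.0076,0.0003,0.0007,-0.001,-0.044,0,0, 0.0076,0.0003,0.0007,-0.001,-0.044,0,0, 0.0076,0.0002,0.0007,-0.001,-0.044,0,0, 0.0076,0.0002,0.0007,-0.001,-0.044,0,0, 0.0076,0.0002,0.0007,-0.001,-0.044,0,0, 0,0,0,0,0,0,0, 0,0,0,0,0,0,0]' 45
python3 -c "
from h import *;plan(0,.012,.0)"
```

```text
clock: 13.12
position: [0.5222, -0.0613, 0.1776]
eef_rot: [[0.249, -0.967, 0.049], [-0.95, -0.254, -0.18], [0.187, -0.001, -0.982]]
ft_force: [0.4, -0.5, -4.3]
width: 0.0214
foot mm [-3.6  0.7 16. ] tool z in stand [ 0.187  0.002 -0.982] F [ 0.4 -0.5 -4.3] t 13.12 w 0.0214 q [-0.16 -0.01  1.9  -0.19  1.18  1.22]
shift [0.0335 0.0005 0.0075] rot [-0.002 -0.188  0.004]
```

```bash
python3 -m inch '[0.0056,0.0001,0.001,0,-0.031,0.001,0, 0.0056,0.0001,0.001,0,-0.031,0.001,0, 0.0057,0.0001,0.001,0,-0.031,0.001,0, 0.0057,0.0001,0.0007,0,-0.031,0.001,0, 0.0057,0.0001,0.0004,0,-0.031,0,0, 0.0057,0,0.0002,0,-0.031,0,0, 0,0,0,0,0,0,0, 0,0,0,0,0,0,0]' 45
python3 -c "
from h import *;plan(0,.0085,.0)"
```

```text
clock: 13.78
position: [0.5281, -0.0899, 0.1747]
eef_rot: [[0.255, -0.967, -0.005], [-0.967, -0.255, 0.001], [-0.002, 0.004, -1.0]]
ft_force: [0.1, -0.2, -2.8]
width: 0.0212
foot mm [-5.4 -1.8 10.2] tool z in stand [-0.002 -0.004 -1.   ] F [ 0.1 -0.2 -2.8] t 13.78 w 0.0212 q [-0.32  0.06  1.82 -0.    1.26  1.  ]
shift [ 0.0051 -0.0011  0.0017] rot [0.004 0.002 0.005]
```

```bash
python3 -m inch '[0.002,-0.0005,0,0.002,0.001,0.002,0, 0.002,-0.0005,0.0005,0.002,0.001,0.002,0, 0,0,0.0006,0,0,0,0, 0,0,0.0006,0,0,0,0, 0,0,0.0005,0,0,0,0, 0,0,0,0,0,0,0, 0,0,0,0,0,0,0,0,0,0,0,0,0,0]' 45
python3 - <<'E'
from h import *
plan(0,.0085,.0)
s=sensors.state();a=eyes.grab_frame("wrist");b=eyes.grab_frame("scene")
o=np.hstack([cv2.resize(a[60:300,180:420],(400,400),interpolation=2),cv2.resize(b[160:280,220:340],(400,400),interpolation=2)])
cv2.imwrite("pics/w5.png",o[:,:,::-1])
E
```

```text
clock: 14.45
position: [0.5299, -0.0905, 0.1729]
eef_rot: [[0.256, -0.967, 0.001], [-0.967, -0.256, -0.005], [0.005, 0.001, -1.0]]
ft_force: [1.0, -0.2, -2.5]
width: 0.0211
foot mm [-3.4  0.4  8.4] tool z in stand [ 0.005 -0.    -1.   ] F [ 1.  -0.2 -2.5] t 14.45 w 0.0211 q [-0.31  0.07  1.82 -0.    1.25  1.  ]
shift [ 0.0042  0.0005 -0.0001] rot [ 0.001 -0.005  0.006]
```

View pics/w5.png

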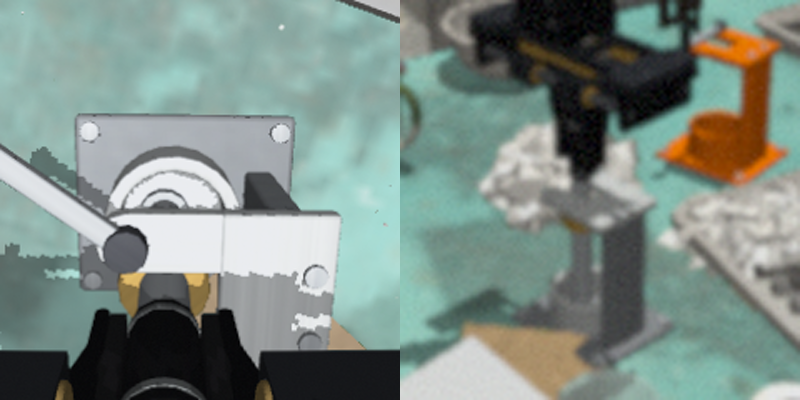

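The spindle is upright in the slot with the collar under the plate: only part of it shows below the prong, at (165,290). No floor contact yet, so I'll centre it and lower until force shows.

```bash
python3 -m inch '[0.0015,0,0,0,-0.002,0.003,0, 0.0015,0,0.0005,0,-0.002,0.003,0, 0,0,0.0007,0,0,0,0, 0,0,0.0007,0,0,0,0, 0,0,0.0007,0,0,0,0, 0,0,0,0,0,0,0, 0,0,0,0,0,0,0,0,0,0,0,0,0,0]' 45
python3 -c "
from h import *
plan(0,.0085,.0)"
```

```text
clock: 15.22
position: [0.5313, -0.093, 0.1729]
eef_rot: [[0.248, -0.969, 0.001], [-0.969, -0.248, 0.002], [-0.002, -0.001, -1.0]]
ft_force: [-0.6, 0.4, 1.1]
width: 0.0208
foot mm [-1.6  1.4  8.4] tool z in stand [-0.002  0.001 -1.   ] F [-0.6  0.4  1.1] t 15.22 w 0.0208 q [-0.32  0.07  1.82  0.    1.25  1.  ]
shift [ 0.0013  0.0012 -0.0001] rot [-0.001  0.002 -0.002]
```

The foot is on the floor; the force rose by 3.6 N. Release and retreat upward.

```bash
python3 -m inch '[0,0,0,0,0,0,0.3, 0,0,0,0,0,0,0.45, 0,0,0,0,0,0,0.6, 0,0,0,0,0,0,0.7, 0,0,0,0,0,0,0.7, 0,0,0,0,0,0,0.7, 0,0,0,0,0,0,0.7, 0,0,-0.005,0,0,0,0.7]' 45
python3 -m inch '[0,0,-0.015,0,0,0,0.7, 0,0,-0.015,0,0,0,0.7, 0,0,-0.015,0,0,0,0.7, 0,0,-0.015,0,0,0,0.7, 0,0,-0.015,0,0,0,0.7, 0,0,-0.015,0,0,0,0.5, 0,0,-0.01,0,0,0,0.2, 0,0,0,0,0,0,0]' 10
python3 - <<'E'
from h import *
plan(0,.0085,.0)
a=eyes.grab_frame("wrist");b=eyes.grab_frame("scene")
o=np.hstack([cv2.resize(a[40:320,140:420],(400,400),interpolation=2),cv2.resize(b[160:280,220:340],(400,400),interpolation=2)])
cv2.imwrite("pics/w6.png",o[:,:,::-1])
E
```

```text
clock: 15.88
position: [0.5314, -0.0939, 0.1769]
eef_rot: [[0.248, -0.969, 0.001], [-0.969, -0.248, 0.0], [-0.0, -0.001, -1.0]]
ft_force: [-0.3, -0.1, -0.7]
width: 0.0592
clock: 16.55
position: [0.5309, -0.0938, 0.2838]
eef_rot: [[0.248, -0.969, 0.001], [-0.969, -0.248, 0.0], [-0.0, -0.001, -1.0]]
ft_force: [0.9, -0.0, 0.3]
width: 0.0483
foot mm [ -0.7   0.7 119.3] tool z in stand [-0.     0.001 -1.   ] F [ 0.9 -0.   0.3] t 16.55 w 0.0483 q [-0.32 -0.01  1.69  0.    1.46  1.  ]
shift [0.0007 0.0007 0.1108] rot [-0.001  0.    -0.002]
```

View pics/w6.png

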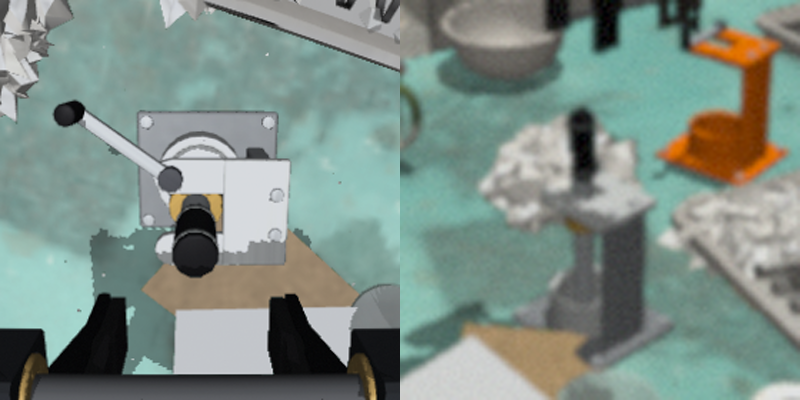

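Spindle upright at grip (195,245), collar under the fork, keeper still open with its post at (68,113). Next I'll push the keeper with closed fingers. First, hover on the post's far (+y) side, then descend.

```bash
cat >> h.py <<'E'
def where():
    s=sensors.state();p=S.T@(s["position"]-C);print("tcp in stand mm",(p*1e3).round(1),"rot fix",Ro.from_matrix(s["eef_rot"].T@S@np.diag([1,-1,-1.])).as_rotvec().round(3),"F stand",(S.T@s["ft_force"]).round(1),"w",round(s["width"],4),"t",s["clock"])
E
python3 -m inch '[-0.01,-0.014,0,0,0,0,0, -0.011,-0.015,0,0,0,0,0, -0.011,-0.015,0,0,0,0,0, -0.011,-0.015,0,0,0,0,0, -0.011,-0.015,0,0,0,0,0, -0.011,-0.014,0,0,0,0,0, 0,0,0,0,0,0,0, 0,0,0,0,0,0,0]' 10
python3 -c "
from h import *;where()"
```

```text
clock: 17.32
position: [0.5969, -0.0053, 0.2686]
eef_rot: [[0.246, -0.969, -0.02], [-0.969, -0.246, 0.004], [-0.009, 0.018, -1.0]]
ft_force: [0.4, -0.8, -1.0]
width: 0.0004
tcp in stand mm [-69.9  86.6 268.6] rot fix [ 0.018  0.009 -0.005] F stand [ 0.9  0.2 -1. ] w 0.0004 t 17.3167
```

```bash
python3 -m inch '[0,-0.002,0.015,0.006,0.003,0,0, 0,-0.002,0.017,0.006,0.003,0,0, 0,0,0.017,0.006,0.003,0,0, 0,0,0.017,0,0,0,0, 0,0,0.017,0,0,0,0, 0,0,0.012,0,0,0,0, 0,0,0,0,0,0,0, 0,0,0,0,0,0,0]' 10
python3 -c "
from h import *;where()"
```

```text
clock: 17.98
position: [0.5942, -0.0086, 0.1642]
eef_rot: [[0.243, -0.97, -0.009], [-0.97, -0.243, -0.002], [-0.0, 0.009, -1.0]]
ft_force: [0.3, -0.6, 0.9]
width: 0.0007
tcp in stand mm [-67.4  83.2 164.2] rot fix [ 0.009  0.    -0.007] F stand [0.7 0.1 0.9] w 0.0007 t 17.9833
```

```bash
python3 -m inch '[0,0.005,0,0.003,0,-0.002,0, -0.001,0.008,0,0.003,0,-0.002,0, -0.001,0.008,0,0.003,0,-0.002,0, -0.001,0.008,0,0,0,0,0, -0.001,0.008,0,0,0,0,0, 0,0.008,0,0,0,0,0, 0,0.008,0,0,0,0,0, 0,0.005,0,0,0,0,0]' 10
python3 -c "
from h import *;where()"
python3 -m inch '[0,0.005,0,0,0,0,0, 0,0.006,0,0,0,0,0, 0,0.006,0,0,0,0,0, 0,0.006,0,0,0,0,0, 0,0.006,0,0,0,0,0, 0,0.004,0,0,0,0,0, 0,0,0,0,0,0,0, 0,0,0,0,0,0,0]' 10
python3 - <<'E'
from h import *
where();s=sensors.state()
a=eyes.grab_frame("wrist");b=eyes.grab_frame("top")
o=np.hstack([cv2.resize(a[0:400,80:480],(400,400),interpolation=2),cv2.resize(b[190:270,250:330],(400,400),interpolation=2)])
cv2.imwrite("pics/w7.png",o[:,:,::-1])
E
```

```text
clock: 18.65
position: [0.5365, -0.016, 0.1699]
eef_rot: [[0.25, -0.968, 0.015], [-0.968, -0.25, 0.008], [-0.004, -0.016, -1.0]]
ft_force: [0.2, 1.4, -0.9]
width: 0.0007
tcp in stand mm [-74.6  25.5 169.9] rot fix [-0.016  0.004  0.   ] F stand [-1.3  0.5 -0.9] w 0.0007 t 18.65
clock: 19.32
position: [0.5057, -0.0311, 0.1726]
eef_rot: [[0.248, -0.968, 0.03], [-0.969, -0.248, -0.002], [0.009, -0.029, -1.0]]
ft_force: [1.8, -0.5, -1.2]
width: 0.0007
tcp in stand mm [-67.6  -8.1 172.6] rot fix [-0.029 -0.009 -0.002] F stand [ 1.   1.6 -1.2] w 0.0007 t 19.3167
```

View pics/w7.png

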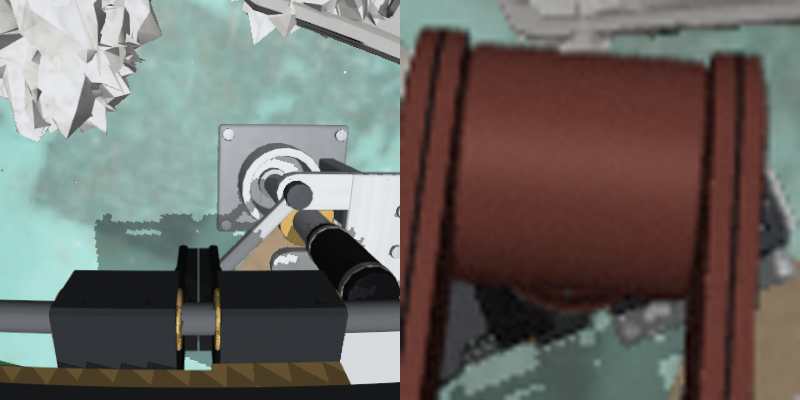

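The keeper has swung to about 45° (pivot at (298,193), bar running down-left to (222,268)). The tool has drifted up. Next: back off in -x, drop 8 mm, go round to the -x side, then push +x.

```bash
python3 -m inch '[-0.007,0,0,-0.009,-0.003,0,0, -0.008,0,0.002,-0.01,-0.003,0,0, -0.008,0,0.003,-0.01,-0.003,0,0, 0,0.008,0.003,0,0,0,0, 0,0.009,0,0,0,0,0, 0,0.009,0,0,0,0,0, 0,0.006,0,0,0,0,0, 0,0,0,0,0,0,0]' 10
python3 -c "
from h import *;where()"
```

```text
clock: 20.08
position: [0.4629, -0.0125, 0.1613]
eef_rot: [[0.251, -0.968, -0.012], [-0.968, -0.251, 0.002], [-0.005, 0.012, -1.0]]
ft_force: [0.6, 0.2, -0.3]
width: 0.0005
tcp in stand mm [-96.4 -45.  161.3] rot fix [0.012 0.005 0.001] F stand [-0.1  0.6 -0.3] w 0.0005 t 20.0833
```

```bash
python3 -m inch '[0.006,0,0,0.006,0.003,0,0, 0.008,0,0,0.006,0.002,0,0, 0.008,0,0,0,0,0,0, 0.008,0,0,0,0,0,0, 0.008,0,0,0,0,0,0, 0.006,0,0,0,0,0,0, 0.004,0,0,0,0,0,0, 0,0,0,0,0,0,0]' 10
python3 -c "
from h import *;where()"
```

```text
clock: 20.75
position: [0.4772, -0.0665, 0.1627]
eef_rot: [[0.248, -0.969, 0.006], [-0.969, -0.248, -0.002], [0.003, -0.005, -1.0]]
ft_force: [-0.0, -0.3, -0.1]
width: 0.0002
tcp in stand mm [-40.6 -44.6 162.7] rot fix [-0.005 -0.003 -0.002] F stand [ 0.3 -0.1 -0.1] w 0.0002 t 20.75
```

Continue in small steps until the stop shows in the force.

```bash
python3 -m inch '[0.001,0,0,0,0,0,0, 0.001,0,0,0,0,0,0, 0.001,0,0,0,0,0,0, 0.001,0,0,0,0,0,0, 0.001,0,0,0,0,0,0, 0.001,0,0,0,0,0,0, 0,0,0,0,0,0,0, 0,0,0,0,0,0,0]' 10
python3 - <<'E'
from h import *
where()
a=eyes.grab_frame("wrist");cv2.imwrite("pics/w8.png",cv2.resize(a[60:360,180:480],(600,600),interpolation=2)[:,:,::-1])
E
```

```text
clock: 21.42
position: [0.4786, -0.0721, 0.1623]
eef_rot: [[0.249, -0.968, 0.005], [-0.968, -0.249, -0.001], [0.002, -0.004, -1.0]]
ft_force: [0.3, -0.1, -0.3]
width: 0.0005
tcp in stand mm [-34.7 -44.6 162.3] rot fix [-0.004 -0.002 -0.001] F stand [ 0.2  0.2 -0.3] w 0.0005 t 21.4167
```

View pics/w8.png

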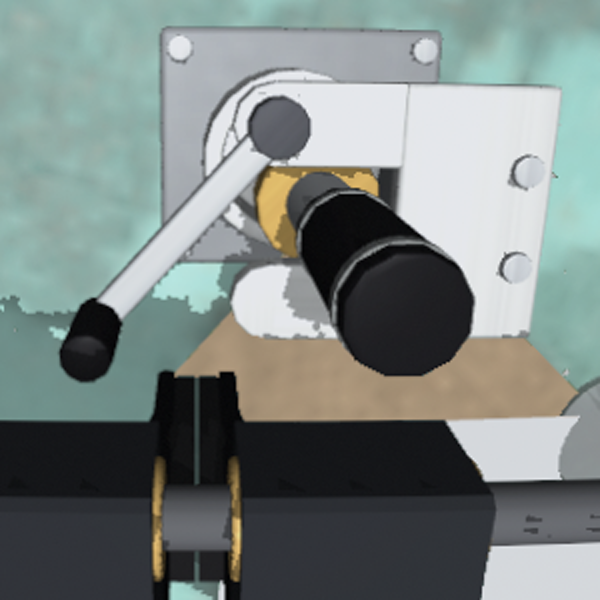

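The crop shows the keeper still at 45°, with its post at (90,345). The finger at (200,400) passed on the post's -y side without touching. Go back and push at y ≈ -28 mm, following the arc.

```bash
python3 -m inch '[-0.01,0,0,0,0,0,0, -0.012,0,0,0,0,0,0, -0.012,0,0,0,0,0,0, -0.012,0,0,0,0,0,0, -0.01,0,0,0,0,0,0, 0,-0.008,0,0,0,0,0, 0,-0.008,0,0,0,0,0, 0,0,0,0,0,0,0]' 10
python3 -c "
from h import *;where()"
```

```text
clock: 22.13
position: [0.479, -0.0055, 0.1624]
eef_rot: [[0.251, -0.968, 0.005], [-0.968, -0.251, 0.0], [0.001, -0.005, -1.0]]
ft_force: [0.6, 0.5, 0.4]
width: 0.0005
tcp in stand mm [-99.1 -27.6 162.4] rot fix [-0.005 -0.001  0.001] F stand [-0.4  0.7  0.4] w 0.0005 t 22.1333
```

```bash
python3 -m inch '[0.007,0,0,0,0,0,0, 0.008,0,0,0,0,0,0, 0.008,0,0,0,0,0,0, 0.007,0.002,0,0,0,0,0, 0.007,0.003,0,0,0,0,0, 0.007,0.003,0,0,0,0,0, 0.004,0.002,0,0,0,0,0, 0,0,0,0,0,0,0]' 10
python3 -c "
from h import *;where()"
python3 -m inch '[0.003,0.001,0,0,0,0,0, 0.003,0.001,0,0,0,0,0, 0.003,0.001,0,0,0,0,0, 0.002,0,0,0,0,0,0, 0.002,0,0,0,0,0,0, 0,0,0,0,0,0,0, 0,0,0,0,0,0,0, 0,0,0,0,0,0,0]' 10
python3 -c "
from h import *;where()"
```

```text
clock: 22.8
position: [0.481, -0.0613, 0.1613]
eef_rot: [[0.249, -0.969, 0.001], [-0.969, -0.249, 0.001], [-0.0, -0.001, -1.0]]
ft_force: [-0.7, -0.2, -0.3]
width: 0.0001
tcp in stand mm [-44.6 -39.6 161.3] rot fix [-0.001  0.    -0.001] F stand [ 0.  -0.7 -0.3] w 0.0001 t 22.8
clock: 23.47
position: [0.4813, -0.0749, 0.1617]
eef_rot: [[0.249, -0.969, 0.002], [-0.969, -0.249, 0.004], [-0.003, -0.003, -1.0]]
ft_force: [-1.0, 0.5, 0.4]
width: 0.0004
tcp in stand mm [-31.4 -42.7 161.7] rot fix [-0.003  0.003 -0.002] F stand [-0.7 -0.9  0.4] w 0.0004 t 23.4667
```

One picture is left, so I'll find the stop by force.

```bash
python3 -m inch '[0.001,0,0,0,0,0,0, 0.001,0,0,0,0,0,0, 0.001,0,0,0,0,0,0, 0.001,0,0,0,0,0,0, 0,0,0,0,0,0,0, 0,0,0,0,0,0,0, 0,0,0,0,0,0,0, 0,0,0,0,0,0,0]' 10
python3 -c "
from h import *;where()"
python3 -m inch '[0.001,0,0,0,0,0,0, 0.001,0,0,0,0,0,0, 0.001,0,0,0,0,0,0, 0,0,0,0,0,0,0, 0,0,0,0,0,0,0, 0,0,0,0,0,0,0, 0,0,0,0,0,0,0, 0,0,0,0,0,0,0]' 10
python3 -c "
from h import *;where()"
```

```text
clock: 24.13
position: [0.4814, -0.075, 0.1616]
eef_rot: [[0.251, -0.968, -0.001], [-0.968, -0.251, 0.01], [-0.01, -0.001, -1.0]]
ft_force: [-1.0, 2.2, 0.6]
width: 0.0007
tcp in stand mm [-31.3 -42.7 161.6] rot fix [-0.001  0.01   0.001] F stand [-2.4 -0.4  0.6] w 0.0007 t 24.1333
clock: 24.8
position: [0.4814, -0.0751, 0.1617]
eef_rot: [[0.251, -0.968, -0.004], [-0.968, -0.251, 0.017], [-0.017, -0.001, -1.0]]
ft_force: [-1.8, 2.1, 1.2]
width: 0.0002
tcp in stand mm [-31.2 -42.7 161.7] rot fix [-0.001  0.017  0.001] F stand [-2.5 -1.2  1.2] w 0.0002 t 24.8
```

The tool has stalled at x = -31 mm, where the shut position predicts -32, with a reaction force. One firmer push will confirm it, then retreat in -x and up.

```bash
python3 -m inch '[0.004,0,0,0,0,0,0, 0.004,0,0,0,0,0,0, 0.004,0,0,0,0,0,0, 0,0,0,0,0,0,0, 0,0,0,0,0,0,0, 0,0,0,0,0,0,0, 0,0,0,0,0,0,0, 0,0,0,0,0,0,0]' 10
python3 -c "
from h import *;where()"
python3 -m inch '[-0.006,0,0,0,0.005,0,0, -0.01,0,0,0,0.005,0,0, -0.01,0,0,0,0.005,0,0, -0.01,0,-0.005,0,0,0,0, -0.01,0,-0.02,0,0,0,0, 0,0,-0.025,0,0,0,0, 0,0,-0.025,0,0,0,0, 0,0,-0.025,0,0,0,0]' 10
python3 -m inch '[-0.01,0,-0.02,0,0,0,0, -0.01,0,-0.02,0,0,0,0, -0.01,0,-0.01,0,0,0,0, 0,0,0,0,0,0,0, 0,0,0,0,0,0,0, 0,0,0,0,0,0,0, 0,0,0,0,0,0,0, 0,0,0,0,0,0,0]' 10
python3 - <<'E'
from h import *
import pickle
where();s=sensors.state()
a=eyes.grab_frame("wrist");pickle.dump(s,open("w9.pkl","wb"));b=eyes.grab_frame("scene");t=eyes.grab_frame("top")
cv2.imwrite("pics/w9.png",a[:,:,::-1])
o=np.hstack([cv2.resize(a,(533,400),interpolation=2),np.vstack([cv2.resize(b[150:300,180:380],(267,200),interpolation=2),cv2.resize(t[190:300,160:400],(267,200),interpolation=2)])])
cv2.imwrite("pics/fin.png",o[:,:,::-1])
w=cam("wrist",s);k=533/560
for n,p in(("post shut",(-.017,-.042,.1625)),("pivot",(-.017,.022,.146)),("spindle top",(0,0,.203))):print(n,(proj(w,stand2w(p,C[0],C[1],A))*k).round())
E
```

```text
clock: 25.47
position: [0.4817, -0.0752, 0.1617]
eef_rot: [[0.252, -0.968, -0.012], [-0.967, -0.252, 0.041], [-0.043, 0.001, -0.999]]
ft_force: [-1.4, 3.6, 2.0]
width: 0.0004
tcp in stand mm [-31.  -42.4 161.7] rot fix [0.001 0.043 0.002] F stand [-3.9 -0.5  2. ] w 0.0004 t 25.4667
clock: 26.13
position: [0.4647, -0.0267, 0.2607]
eef_rot: [[0.253, -0.967, -0.019], [-0.967, -0.253, 0.024], [-0.028, 0.012, -1.0]]
ft_force: [0.4, -0.0, 0.1]
width: 0.0008
clock: 26.8
position: [0.4575, 0.0061, 0.3189]
eef_rot: [[0.257, -0.966, -0.009], [-0.966, -0.257, 0.02], [-0.022, 0.004, -1.0]]
ft_force: [0.1, 0.6, -0.3]
width: 0.0007
tcp in stand mm [-115.7  -45.5  318.9] rot fix [0.004 0.022 0.007] F stand [-0.6  0.2 -0.3] w 0.0007 t 26.8
post shut [379. 175.]
pivot [381. 100.]
spindle top [423. 135.]
```

View pics/fin.png

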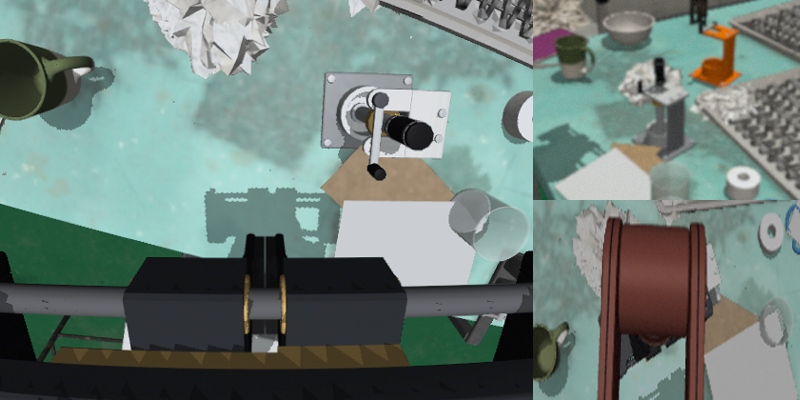

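The post is at (377,173), where the shut position predicts (379,175). The spindle top is at (418,135), predicted (423,135). Mug, beaker and roll look untouched, and the arm is clear.

```bash
python3 -c "
from bench import bot;print(bot.hand_in())"
```

```text
the job is handed in; nothing more can be done
None
```

The spindle is in the grey stand, the keeper is shut, and I handed the job in at about 27 s of the 64 s allowed; no verdict came back.

**What I did**
- I gripped the spindle and lowered its foot into the cup while it leaned about 0.46 rad, with the collar in front of the fork.
- I straightened it into the slot, and the collar went under the plate. The force rose 3.6 N when the foot reached the floor, and I let go there.
- I pushed the keeper round to its stop with closed fingers and backed off.

**Last checks**
- **Spindle:** before release the tool pose put the foot about 2 mm from the cup axis and upright to within 0.003 rad. In the last picture its top lay 5 pixels (about 2 mm) from the expected spot.
- **Keeper:** the finger stalled where the shut position predicted, with about 4 N of reaction. In the last picture the post was within about 2 pixels of its shut position.
- **Bystanders:** I checked the mug, beaker and cotton roll only by eye in that picture, and they looked unmoved. The tool's path stayed away from them.
- **Contact:** the arm was clear of everything, with force readings near zero.

**What went wrong on the way**
- The tool drifted about 9 mm during the first grasp, so I let go, recentred and gripped again.
- The first final push of the keeper passed beside the post without touching it, so I repeated it nearer the post.

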